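# Turn the cast soap bars over and reject those without a medallion

### The job

The two soap bars lie on the rails of the drying board with their moulded side hidden underneath. Turn each one over to inspect it: a bar that carries the raised round medallion goes back to lie flat across the rails with the medallion up; a bar whose underside is plain goes into the empty clear tub for remelting. Do not drop or throw the bars, and leave the things standing about undisturbed.

Things in the scene. Friction and masses are not known exactly. Their poses are not given: they have to be found in the camera images.
- bar_a: cream soap bar, 100 (x) x 56 (y) x 28 (z) mm, 0.1 to 0.21 kg; origin at the block's middle. Starts lying across the two rails, z up. Its hidden -z face has in its middle a raised round medallion, 36 mm across, 3 to 11 mm high, or is plain: drawn anew for each bar in every run (both, one or neither may have it; a faint one under 3 mm may go either way)
- bar_b: cream soap bar, 100 (x) x 56 (y) x 28 (z) mm, 0.1 to 0.21 kg; origin at the block's middle. Starts lying across the two rails, z up. Its hidden -z face has in its middle a raised round medallion, 36 mm across, 3 to 11 mm high, or is plain: drawn anew for each bar in every run (both, one or neither may have it; a faint one under 3 mm may go either way)
- drying_board: fixed plywood board, 280 (x) x 300 (y) x 12 mm; origin: centre of its underside, on the table. Two rails along y (300 long, 12 wide, tops 48 mm above the table) at x = 39 and 111 mm, 60 mm gap between, end pieces at y = +-145. The part x = -140 to 30 is flat, 12 mm high, free to stand a bar on, save a bottle at (-113, 120). Bars start near y = +-70, x = 75. Its x axis points left (+y of the robot)
- tub: fixed empty clear plastic tub, open on top, 200 x 200 x 60 mm high, walls and floor 4 mm; origin at the centre of its underside
- dropper: bystander, loose: amber dropper bottle, 32 mm across, 75 mm tall, standing on a near corner of the drying board; origin at the centre of its underside
- jar: bystander, loose: small white jar, 48 mm across, 50 mm tall, beside the tub; origin at the centre of its underside

How it is judged:
By the outcome, as a careful person would: the job done as asked, in the order asked, and still so for the second after the job is handed in, with the robot touching nothing.
It also fails if it takes over 72 s, if anything falls off the work surface, if the arm or the gripper's body presses on something with over 40 N, if the wrist force passes 120 N, or if a joint passes its speed limit or range.

### The arm

A 6-joint arm with a two-finger parallel gripper is mounted at the origin on the work surface. World frame = base frame: x ahead of the robot, y to its left, z up, the work surface at z = 0. Lengths are in mm, angles in rad, forces in N, time in s.
With the tool pointing down it reaches from about 400 to 825 mm from the base axis. Payload 7 kg.
Tool frame: the origin (TCP) lies at the very end of the fingers, on their centre line; the grasp point (between the pads) lies 19 mm behind it; z points along the fingers, y is the line along which they close (so a half turn about z gives the same grasp; the last joint's range is limited). The gripper opens to 88 mm and grips with 3 to 60 N. Pads are 19 mm wide; open, the fingers measure 130 mm over their backs; the gripper's body (78 mm by 193 mm) begins 47 mm behind the grasp point.
Start: joints at [1.583, 0.359, 0.012, 0, -1.224, -0.288], TCP at [183.823, 649.465, 226.561] pointing down, gripper open.
Joint ranges: [-3.07, 3.07], [-1.43, 2.12], [-1.02, 1.25], [-3.03, 1.67], [-3.05, -0], [-3.03, 3.03]. Speed limits (rad/s): [2.39, 2.39, 3.01, 3.14, 3.14, 3.14].

### API

Orientations are given as a unit quaternion [x, y, z, w].
In Python, from plant import bot gives the robot as it stands. Calls block until the motion is done:
- bot.move_ptp(position, orientation): joint-space move of the TCP to a pose.
- bot.line_to(position, velocity=150, ori=None): straight line of the TCP; ori=None keeps the orientation; velocity is the mean speed in mm/s.
- bot.move_joints(angles): joint-space move.
- bot.move_gripper(opening, force=None): finger opening in mm; force is the grip in N (None keeps the last); returns when the fingers have stopped.
- bot.pause(seconds).
- bot.solve_ik(position, orientation): joint angles nearest the present ones, or None.
- bot.read_state(): the state.
- bot.camera(name): name is "scene" or "top" or "wrist"; returns the picture (420x560x3 uint8, red, green, blue); there is no depth.
- bot.get_calibration(name): a dict with "fx", "fy", "cx", "cy" (pixels), "view" (4x4, takes a point from world to camera coordinates); the wrist camera has in their place "T_tool_cam" (4x4, takes a point from camera to tool coordinates, whose origin is the TCP and whose axes are the flange's). Camera axes: x right, y up, looking along -z (the intrinsics and any distortion apply to the point x, -y, -z); pixel columns grow to the right and rows downward; lengths in mm; the calibration is good to about 2 mm. A picture is of the moment at which its call begins: read the wrist's pose just before it. get_calibration takes no time and is no camera call.
A pose or a line that the arm cannot do raises bot.Unreachable and nothing moves.
- bot.close_job(): hands the job in; it is judged then, once.
The state is a dict: "t": time; "joint_pos": joint angles; "qvel": joint speeds; "tau": joint torques, N m; "tcp_pos": TCP position; "eef_rot": TCP orientation; "contact_force": force on the tool from outside, world axes, zero at the start; "moment": the same for the moment, N m; "width": finger opening in mm; "finger_force": force on a finger pad.
Only numpy, scipy, OpenCV 4.12 (cv2) and the standard library are available. Lean on these libraries where they do the work, as an engineer would, in place of code of your own. Each camera call takes 0.05 s, during which the arm holds its last target. There are 200 camera calls.

## Working session

There is one attempt and no reset: what is moved stays moved. The work goes in short steps, each a Python script; the robot and the scene stay as the last script left them, time stands still between calls to the robot, and variables do not carry over. Pictures are saved under pics/ and viewed, at most 10 in all, crops included, and the job is handed in when it is done.

```bash
ls; mkdir -p pics; python3 - <<'E'
from plant import bot
import cv2, numpy as np
a=[bot.camera(n) for n in("scene","top")]
cv2.imwrite("pics/s.png",a[0][:,:,::-1]);cv2.imwrite("pics/t.png",a[1][:,:,::-1])
for n in("scene","top","wrist"): print(n,{k:np.round(v,3).tolist() for k,v in bot.get_calibration(n).items()})
s=bot.read_state();print(s)
E
```

```text
pics
scene {'fx': 393.162, 'fy': 393.162, 'cx': 275.326, 'cy': 210.868, 'view': [[0.579, 0.815, -0.002, -267.241], [-0.648, 0.462, 0.605, 315.246], [0.494, -0.35, 0.796, -1289.045], [0.0, 0.0, 0.0, 1.0]]}
top {'fx': 414.418, 'fy': 414.418, 'cx': 282.756, 'cy': 209.936, 'view': [[-0.036, -0.999, -0.003, -35.776], [0.969, -0.036, 0.246, -554.251], [-0.246, 0.006, 0.969, -739.406], [0.0, 0.0, 0.0, 1.0]]}
wrist {'fx': 347.051, 'fy': 347.051, 'cx': 279.329, 'cy': 208.562, 'T_tool_cam': [[-0.001, 0.959, 0.284, 77.104], [1.0, 0.001, -0.0, -0.852], [-0.001, 0.284, -0.959, -157.562], [0.0, 0.0, 0.0, 1.0]]}
{'t': 0.1, 'joint_pos': array([ 1.58309707e+00,  3.59322572e-01,  1.11550240e-02, -3.16453042e-04,
       -1.22412488e+00, -2.88127765e-01]), 'qvel': array([-0.00219323, -0.00010931,  0.00273764,  0.00154737,  0.00224748,
       -0.00149743]), 'tau': array([-1.14079296e-03, -5.84164453e+01,  2.93752688e+01,  7.01542765e+00,
        1.02698343e-02, -4.39613257e-05]), 'tcp_pos': array([183.71774136, 649.05309442, 225.71221515]), 'eef_rot': array([ 9.90497300e-01, -1.37530058e-01, -3.51522523e-05,  7.61889752e-04]), 'contact_force': array([ 0.95348748,  0.35108926, -0.30312308]), 'moment': array([0.02133846, 0.00904911, 0.01375706]), 'finger_force': 0.0, 'width': 87.58247149616466}
```

View pics/t.png

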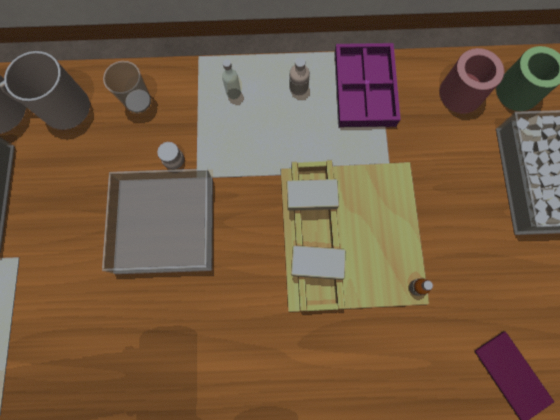

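View pics/s.png

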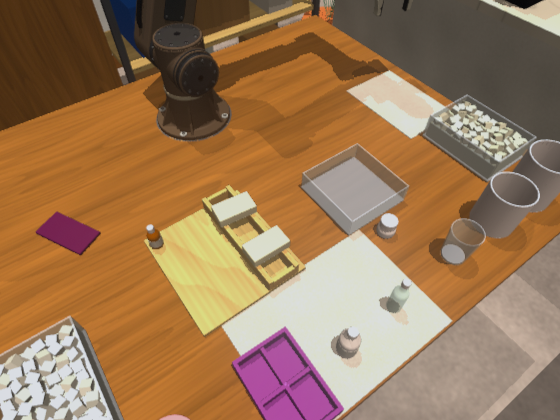

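The top view shows the tub rim corners near (108,172), (210,170), (212,270) and (106,270). The board corners are near (281,168), (409,164), (426,304) and (288,308). The bars are at about (313,194) and (319,263), the dropper at (422,287) and the jar at (170,155).

My plan is to pick each bar with the tool leaning right and swing the lean to the left, which stands the bar on end with its underside facing the scene camera. I inspect it there, then regrasp and repeat the swing.

```bash
cat > h.py <<'E'
from plant import bot
import cv2, numpy as np
from scipy.spatial.transform import Rotation as R
def ray(cal,uv,z):
    V=np.array(cal["view"]);C=-V[:3,:3].T@V[:3,3]
    uv=np.atleast_2d(uv).astype(float)
    d=np.c_[(uv[:,0]-cal["cx"])/cal["fx"],-(uv[:,1]-cal["cy"])/cal["fy"],-np.ones(len(uv))]@V[:3,:3]
    return C+d*((z-C[2])/d[:,2])[:,None]
def proj(cal,p):
    V=np.array(cal["view"]);q=np.atleast_2d(p)@V[:3,:3].T+V[:3,3]
    return np.c_[cal["cx"]-cal["fx"]*q[:,0]/q[:,2],cal["cy"]+cal["fy"]*q[:,1]/q[:,2]]
S=1  # sign of tool y along world x
def rot(lean,yaw=0):
    """lean>0: tool body on the right (-y), deg; yaw rad about z"""
    a=np.radians(lean);z=np.array([0,np.sin(a),-np.cos(a)]);y=np.array([S,0,0.])
    return R.from_euler('z',yaw)*R.from_matrix(np.c_[np.cross(y,z),y,z])
def tcp(g,lean,yaw=0):
    r=rot(lean,yaw);return np.array(g)+19*r.as_matrix()[:,2],r.as_quat()
E
python3 - <<'E'
import h; from h import *
c=bot.get_calibration("top");im=cv2.imread("pics/t.png")
b=ray(c,[(281,168),(409,164),(426,304),(288,308)],12);print("board",b.round(),b.mean(0).round(1))
t=ray(c,[(108,172),(210,170),(212,270),(106,270)],60);print("tub",t.round(),t.mean(0).round(1))
print("cam",ray(c,[(422,287)],87).round(),ray(c,[(170,150)],50).round())
hsv=cv2.cvtColor(im,cv2.COLOR_BGR2HSV)
m=((hsv[...,1]<60)&(hsv[...,2]>110)).astype(np.uint8);m[:,:285]=0;m[:175]=0;m[290:]=0;m[:,360:]=0
for k in cv2.findContours(m,0,2)[0]:
    if cv2.contourArea(k)<200: continue
    p=ray(c,k[:,0],76)[:,:2].astype(np.float32);print("bar",cv2.minAreaRect(p))
bc=b.mean(0)
q0=np.array(bot.read_state()["joint_pos"])
for s in(1,-1):
    h.S=s
    for g in([450,-150,72],[450,-50,62],[590,-50,62],[450,-50,150],[590,-50,150]):
        print(s,g,[None if (q:=bot.solve_ik(*[x for x in tcp(g,l)])) is None else np.round(q,1).tolist() for l in(45,0,-45)])
E
```

```text
board [[ 660.  -56.   12.]
 [ 659. -331.   12.]
 [ 365. -332.   12.]
 [ 367.  -59.   12.]] [ 512.8 -194.8   12. ]
tub [[647. 295.  60.]
 [644.  88.  60.]
 [442.  83.  60.]
 [449. 285.  60.]] [545.5 187.8  60. ]
cam [[ 394. -304.   87.]] [[694. 173.  50.]]
bar ((448.3524475097656, -118.9110107421875), (99.23790740966797, 55.76613998413086), 83.78649139404297)
bar ((582.8904418945312, -115.07368469238281), (98.96937561035156, 55.86090087890625), 89.6587905883789)
1 [450, -150, 72] [[-0.5, 0.5, -0.2, -0.7, -1.4, -2.3], None, None]
1 [450, -50, 62] [[-0.3, 0.5, -0.3, -0.8, -1.3, -2.4], [0.3, 0.2, -0.7, 0.0, -0.7, 2.8], [0.7, 0.4, -0.9, 0.7, -0.9, 1.8]]
1 [590, -50, 62] [[-0.3, 0.6, 0.0, -0.8, -1.3, -2.5], [0.2, 0.4, -0.4, 0.0, -0.8, 2.9], [0.5, 0.6, -0.7, 0.8, -1.0, 1.9]]
1 [450, -50, 150] [[-0.3, 0.3, -0.2, -0.7, -1.4, -2.5], [0.3, 0.1, -0.6, 0.0, -0.9, 2.8], [0.7, 0.3, -0.8, 0.6, -1.1, 1.9]]
1 [590, -50, 150] [[-0.3, 0.5, 0.0, -0.8, -1.4, -2.6], [0.2, 0.3, -0.3, 0.0, -1.0, 2.9], [0.6, 0.5, -0.6, 0.7, -1.1, 2.1]]
-1 [450, -150, 72] [[-0.5, 0.5, -0.2, -0.7, -1.4, 0.8], [0.1, 0.2, -0.6, 0.0, -0.7, -0.1], None]
-1 [450, -50, 62] [[-0.3, 0.5, -0.3, -0.8, -1.3, 0.8], [0.3, 0.2, -0.7, 0.0, -0.7, -0.3], [0.7, 0.4, -0.9, 0.7, -0.9, -1.4]]
-1 [590, -50, 62] [[-0.3, 0.6, 0.0, -0.8, -1.3, 0.6], [0.2, 0.4, -0.4, 0.0, -0.8, -0.2], [0.5, 0.6, -0.7, 0.8, -1.0, -1.2]]
-1 [450, -50, 150] [[-0.3, 0.3, -0.2, -0.7, -1.4, 0.6], [0.3, 0.1, -0.6, 0.0, -0.9, -0.3], [0.7, 0.3, -0.8, 0.6, -1.1, -1.2]]
-1 [590, -50, 150] [[-0.3, 0.5, 0.0, -0.8, -1.4, 0.5], [0.2, 0.3, -0.3, 0.0, -1.0, -0.2], [0.6, 0.5, -0.6, 0.7, -1.1, -1.1]]
```

```bash
sed -i 's/^S=1 /S=-1 /' h.py; python3 - <<'E'
from h import *
def t(n,g,l,yaw=0):
    q=bot.solve_ik(*tcp(g,l,yaw)); print(n,g,l,None if q is None else np.round(q,2).tolist())
y1=np.radians(-6.2)
for z in(62,160): t("pickN",[449,-129,z],45,y1)
for z in(62,160): t("pickF",[583,-125,z],45)
for P in([540,-270],[565,-275],[590,-270],[590,-250]):
  for l,z in((-45,72),(-45,160),(45,72),(45,160)): t("stand",P+[z],l)
for x in(450,470,490,510,583,600):
  for l in(-45,-40):
    for z in(62,150): t("placeback",[x,-109,z],l)
t("tub",[545,188,25],0);t("tub",[500,188,150],0);t("N",[449,-119,66],0,y1)
E
```

```text
pickN [449, -129, 62] 45 [-0.49, 0.51, -0.22, -0.75, -1.29, 0.77]
pickN [449, -129, 160] 45 [-0.48, 0.37, -0.17, -0.73, -1.43, 0.63]
pickF [583, -125, 62] 45 [-0.37, 0.65, 0.07, -0.73, -1.39, 0.66]
pickF [583, -125, 160] 45 [-0.37, 0.54, 0.12, -0.72, -1.52, 0.54]
stand [540, -270, 72] -45 [0.06, 0.45, -0.91, 1.31, -0.82, -1.28]
stand [540, -270, 160] -45 [0.14, 0.32, -0.83, 1.08, -0.92, -1.04]
stand [540, -270, 72] 45 [-0.56, 0.71, 0.19, -0.64, -1.55, 0.75]
stand [540, -270, 160] 45 [-0.56, 0.61, 0.24, -0.64, -1.67, 0.66]
stand [565, -275, 72] -45 [0.06, 0.48, -0.86, 1.29, -0.83, -1.25]
stand [565, -275, 160] -45 [0.12, 0.36, -0.78, 1.08, -0.92, -1.02]
stand [565, -275, 72] 45 [-0.55, 0.73, 0.25, -0.65, -1.57, 0.72]
stand [565, -275, 160] 45 [-0.55, 0.64, 0.3, -0.65, -1.68, 0.63]
stand [590, -270, 72] -45 [0.08, 0.5, -0.8, 1.25, -0.84, -1.21]
stand [590, -270, 160] -45 [0.13, 0.39, -0.72, 1.05, -0.94, -0.99]
stand [590, -270, 72] 45 [-0.53, 0.75, 0.29, -0.66, -1.58, 0.69]
stand [590, -270, 160] 45 [-0.53, 0.67, 0.34, -0.66, -1.69, 0.6]
stand [590, -250, 72] -45 [0.12, 0.5, -0.8, 1.2,
[... 1364 characters left out ...]
0.54, -0.74, 0.91, -0.94, -1.24]
placeback [583, -109, 150] -45 [0.47, 0.42, -0.66, 0.8, -1.08, -1.07]
placeback [583, -109, 62] -40 [0.42, 0.5, -0.73, 0.87, -0.88, -1.17]
placeback [583, -109, 150] -40 [0.45, 0.39, -0.64, 0.74, -1.03, -1.0]
placeback [600, -109, 62] -45 [0.43, 0.56, -0.7, 0.91, -0.95, -1.22]
placeback [600, -109, 150] -45 [0.45, 0.44, -0.62, 0.8, -1.08, -1.06]
placeback [600, -109, 62] -40 [0.41, 0.52, -0.69, 0.86, -0.89, -1.14]
placeback [600, -109, 150] -40 [0.43, 0.41, -0.6, 0.74, -1.04, -0.98]
tub [545, 188, 25] 0 [0.67, 0.43, -0.46, 0.0, -0.68, -0.67]
tub [500, 188, 150] 0 [0.73, 0.21, -0.43, 0.0, -0.93, -0.73]
N [449, -119, 66] 0 [0.17, 0.22, -0.67, 0.0, -0.68, -0.27]
```

```bash
cat >> h.py <<'E'
def fz(): return bot.read_state()["contact_force"][2]
def ptp(g,l,yaw=0): bot.move_ptp(*tcp(g,l,yaw))
def line(g,l,yaw=0,v=150):
    p,q=tcp(g,l,yaw); bot.line_to(p,v,q)
def lower(g,l,yaw=0,v=150):
    """down to g with contact sensing in the last millimetres; returns the stop height"""
    g=np.array(g,float); line(g+[0,0,5],l,yaw,v); bot.pause(.1); f0=fz()
    for d in np.arange(4,-4.1,-1):
        line(g+[0,0,d],l,yaw,25)
        if fz()-f0>3: break
    print("lower stop",d,"dF",round(fz()-f0,1),"t",bot.read_state()["t"]); return d
def shot(cam,name,uv,w=70,h=55,k=5):
    im=bot.camera(cam)[:,:,::-1]; u,v=np.round(uv).astype(int)
    c=im[max(v-h,0):v+h,max(u-w,0):u+w]
    cv2.imwrite(f"pics/{name}.png",cv2.resize(c,None,fx=k,fy=k,interpolation=cv2.INTER_CUBIC))
    cv2.imwrite(f"pics/{name}_full.png",im)
STAND=np.array([565,-275,72.])
def pick_tilt_and_show(x,y,yaw,name):
    """grasp 10 mm right of the bar's middle, swing the underside to the right, photograph"""
    off=R.from_euler('z',yaw).apply([0,-10,0]); g=np.array([x,y,62])+off
    ptp(g+[0,0,90],45,yaw); line(g,45,yaw,150); bot.move_gripper(50,40)
    s=bot.read_state(); print("grip",s["width"],s["finger_force"],"t",s["t"])
    line(g+[0,0,90],45,yaw,200)
    ptp(STAND+[0,0,100],-45)
    cal=bot.get_calibration("scene"); shot("scene",name,proj(cal,STAND+[0,-14,90])[0])
    print("t",bot.read_state()["t"])
E
python3 - <<'E'
from h import *
pick_tilt_and_show(583,-115,0,"far")
E
```

```text
grip 55.733985873900274 39.982858300209045 t 4.5417
t 6.7583
```

View pics/far.png

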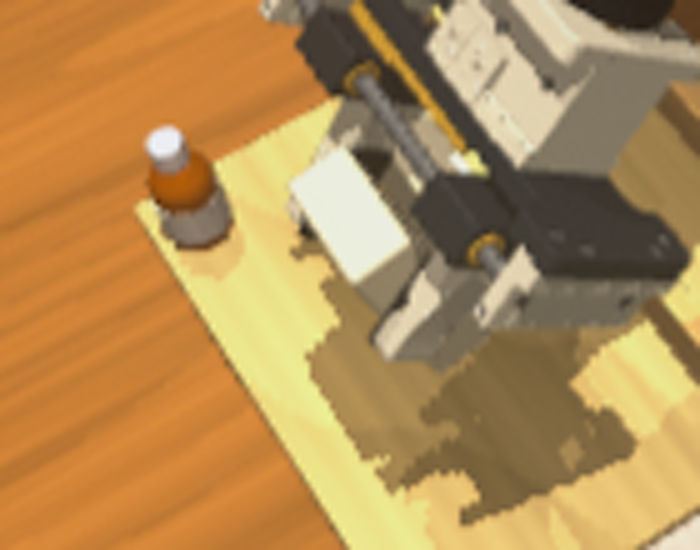

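The crop shows the held bar end-on, with its top end lit at about (350,215). The underside is seen too edge-on to judge, so I'll yaw it towards the camera.

```bash
python3 - <<'E'
from h import *
for yaw in(30,45,60,75):
  for l in(-45,-60,-75):
    for g in([565,-275,200],[540,-220,250]):
      q=bot.solve_ik(*tcp(g,l,np.radians(yaw))); print(yaw,l,g,None if q is None else np.round(q,2).tolist())
E
```

```text
30 -45 [565, -275, 200] None
30 -45 [540, -220, 250] [0.08, 0.01, -1.01, 1.4, -0.7, -0.75]
30 -60 [565, -275, 200] None
30 -60 [540, -220, 250] None
30 -75 [565, -275, 200] None
30 -75 [540, -220, 250] None
45 -45 [565, -275, 200] None
45 -45 [540, -220, 250] None
45 -60 [565, -275, 200] None
45 -60 [540, -220, 250] None
45 -75 [565, -275, 200] None
45 -75 [540, -220, 250] None
60 -45 [565, -275, 200] None
60 -45 [540, -220, 250] None
60 -60 [565, -275, 200] [-0.78, 0.08, -0.65, -2.27, -0.3, -2.28]
60 -60 [540, -220, 250] None
60 -75 [565, -275, 200] [-0.99, 0.34, -0.97, -2.62, -1.08, -1.7]
60 -75 [540, -220, 250] [-0.94, 0.08, -1.0, -2.61, -0.88, -1.82]
75 -45 [565, -275, 200] None
75 -45 [540, -220, 250] None
75 -60 [565, -275, 200] [-0.68, 0.09, -0.51, -1.66, -0.36, -2.83]
75 -60 [540, -220, 250] None
75 -75 [565, -275, 200] [-1.05, 0.3, -0.74, -2.16, -0.97, -2.02]
75 -75 [540, -220, 250] [-0.98, 0.06, -0.78, -2.1, -0.83, -2.21]
```

```bash
python3 - <<'E'
from h import *
cal=bot.get_calibration("scene")
for g in([600,-100,250],[600,-50,250],[600,-150,250]):
  for yaw in(0,20,40):
   for l in(-60,-75,-90):
      q=bot.solve_ik(*tcp(g,l,np.radians(yaw))); 
      if q is not None: print(yaw,l,g,np.round(q,2).tolist(),proj(cal,g).round())
E
```

```text
0 -60 [600, -100, 250] [0.54, 0.44, -0.57, 0.86, -1.38, -1.09] [[275. 195.]]
0 -75 [600, -100, 250] [0.56, 0.55, -0.62, 0.96, -1.53, -1.24] [[275. 195.]]
0 -90 [600, -100, 250] [0.56, 0.69, -0.66, 1.02, -1.69, -1.38] [[275. 195.]]
20 -60 [600, -100, 250] [0.5, 0.28, -0.86, 1.21, -1.16, -1.1] [[275. 195.]]
20 -75 [600, -100, 250] [0.52, 0.41, -0.92, 1.34, -1.36, -1.33] [[275. 195.]]
20 -90 [600, -100, 250] [0.52, 0.57, -0.96, 1.4, -1.58, -1.53] [[275. 195.]]
0 -60 [600, -50, 250] [0.62, 0.46, -0.52, 0.79, -1.44, -1.09] [[295. 183.]]
0 -75 [600, -50, 250] [0.64, 0.58, -0.56, 0.88, -1.58, -1.23] [[295. 183.]]
0 -90 [600, -50, 250] [0.64, 0.71, -0.59, 0.95, -1.73, -1.35] [[295. 183.]]
20 -60 [600, -50, 250] [0.61, 0.31, -0.8, 1.1, -1.21, -1.1] [[295. 183.]]
20 -75 [600, -50, 250] [0.64, 0.44, -0.87, 1.23, -1.39, -1.31] [[295. 183.]]
20 -90 [600, -50, 250] [0.64, 0.59, -0.9, 1.28, -1.59, -1.5] [[295. 183.]]
0 -60 [600, -150, 250] [0.45, 0.41, -0.62, 0.93, -1.33, -1.08] [[253. 206.]]
0 -75 [600, -150, 250] [0.47, 0.53, -0.68, 1.04, -1.48, -1.25] [[253. 206.]]
0 -90 [600, -150, 250] [0.47, 0.67, -0.71, 1.11, -1.66, -1.4] [[253. 206.]]
20 -60 [600, -150, 250] [0.37, 0.26, -0.9, 1.32, -1.1, -1.11] [[253. 206.]]
20 -75 [600, -150, 250] [0.38, 0.39, -0.97, 1.48, -1.32, -1.35] [[253. 206.]]
20 -90 [600, -150, 250] [0.39, 0.55, -1.01, 1.53, -1.57, -1.56] [[253. 206.]]
```

```bash
cat >> h.py <<'E'
SHOW=np.array([600,-100,250.])
def show(name):
    ptp(SHOW,-80); shot("scene",name,proj(bot.get_calibration("scene"),SHOW)[0],w=60,h=50,k=5); print("t",bot.read_state()["t"])
E
sed -i '/ptp(STAND+\[0,0,100\],-45)/,/shot("scene",name,proj(cal/d' h.py
sed -i 's/    print("t",bot.read_state()\["t"\])/    show(name)/' h.py
python3 - <<'E'
from h import *
show("far2")
E
```

```text
t 7.6083
```

View pics/far2.png

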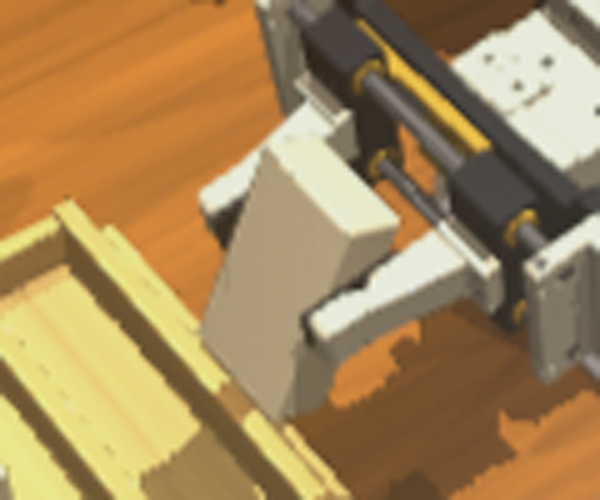

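The large face at about (290,270) is the bar's underside. It has a straight outline and even shading, so the bar looks plain. I'll check the evenness numerically, put the bar back on the rails, regrasp it vertically and take it to the tub.

```bash
cat >> h.py <<'E'
def to_tub(x,y,yaw,tx,ty):
    """bar held leaning: back on the rails, vertical regrasp, then into the tub"""
    off=R.from_euler('z',yaw).apply([0,-10,0]); g=np.array([x,y,62])+off
    ptp(g+[0,0,70],45,yaw); lower(g,45,yaw); bot.move_gripper(86); line(g+[0,0,70],45,yaw,200)
    c=np.array([x,y,68.]); ptp(c+[0,0,60],0,yaw); line(c,0,yaw); bot.move_gripper(50,40)
    s=bot.read_state(); print("grip",s["width"],s["finger_force"],s["t"])
    line(c+[0,0,100],0,yaw,200); d=np.array([tx,ty,24.]); ptp(d+[0,0,140],0)
    lower(d,0,0,150); bot.move_gripper(68); line(d+[0,0,160],0,0,200)
E
python3 - <<'E'
from h import *
im=cv2.imread("pics/far2.png",0)
m=np.zeros_like(im);cv2.fillPoly(m,[np.array([(265,165),(335,240),(275,395),(220,325)])],255)
v=im[m>0];print(v.mean(),v.std(),v.min(),v.max())
if v.std()<6: to_tub(583,-115,0,580,147)
cv2.imwrite("pics/top2.png",bot.camera("top")[:,:,::-1]); print(bot.read_state()["t"])
E
```

```text
156.33609390753276 5.715331898035825 67 163
lower stop 1.0 dF 7.8 t 10.925
grip 55.816074876800656 39.78642225265503 14.025
lower stop 4.0 dF 9.3 t 17.1
18.575
```

View pics/top2.png

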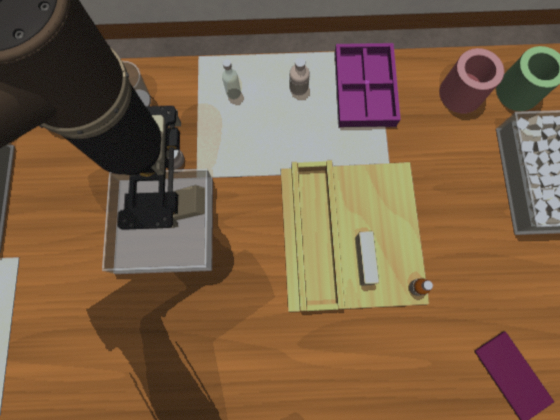

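The top view shows the far bar in the tub, partly hidden at about (190,200). The near bar is no longer on the rails: it now stands on edge on the flat part at about (369,258). I'll look at the earlier full frames to see when that happened.

```bash
python3 - <<'E'
from h import *
ptp([500,60,300],0)
im=bot.camera("scene")[:,:,::-1];cv2.imwrite("pics/sc3.png",im);tp=bot.camera("top")[:,:,::-1];cv2.imwrite("pics/top3.png",tp)
a=cv2.imread("pics/far_full.png")[140:340,130:430];b=cv2.imread("pics/far2_full.png")[140:340,130:430]
c=im[140:340,130:430];d=tp[130:330,90:390]
o=np.vstack([np.hstack([a,b]),np.hstack([c,d])]);cv2.imwrite("pics/cmp.png",cv2.resize(o,None,fx=1.33,fy=1.33));print(bot.read_state()["t"])
E
```

```text
19.375
```

View pics/cmp.png

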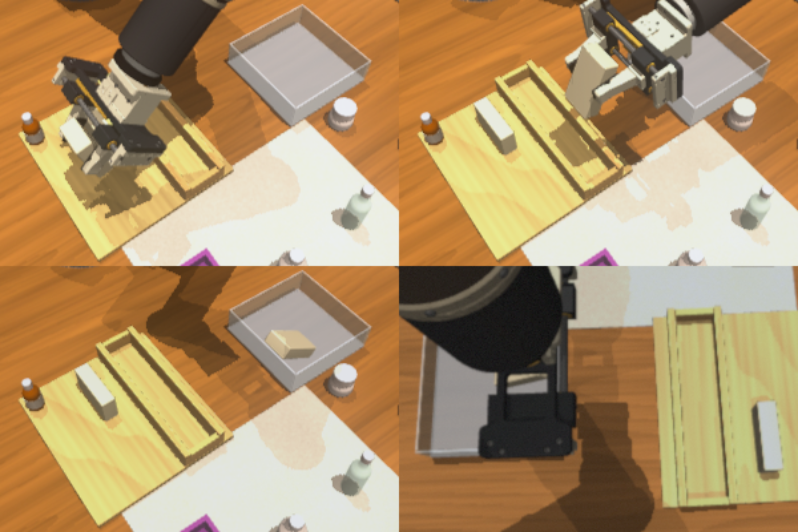

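The near bar was knocked off during the first swing, before the show pose, and landed on its long edge. The bar in the tub looks tilted, so I'll look at both from closer.

```bash
python3 - <<'E'
import cv2,numpy as np
im=cv2.imread("pics/sc3.png")
f=lambda r:cv2.resize(r,(400,400),interpolation=cv2.INTER_CUBIC)
a=f(im[150:240,300:410][:, 5:95]);b=f(im[200:290,160:250]);b=cv2.convertScaleAbs(b,alpha=1.3)
cv2.imwrite("pics/zoom.png",np.hstack([a,b]))
E
```

```text
(no output)
```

View pics/zoom.png

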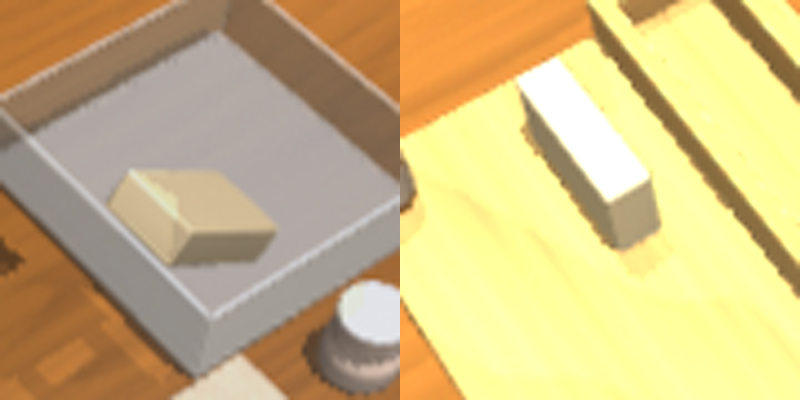

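The left half of the zoom shows the tub bar propped at an angle, with its -y end high on the near-right wall. The right half shows the near bar standing on its long edge. Next I'll locate both, then inspect the standing bar's two large faces with the wrist camera.

```bash
python3 - <<'E'
from h import *
c=bot.get_calibration("top");im=cv2.imread("pics/top3.png");hsv=cv2.cvtColor(im,cv2.COLOR_BGR2HSV)
m=((hsv[...,1]<60)&(hsv[...,2]>130)).astype(np.uint8);m[:,:340]=0;m[:215]=0;m[295:]=0;m[:,400:]=0
for k in cv2.findContours(m,0,2)[0]:
    if cv2.contourArea(k)>100: print("bar",cv2.minAreaRect(ray(c,k[:,0],68)[:,:2].astype(np.float32)))
# tub bar: pose from corners; bar frame: X world x (56), Y long (100), Z up
c=bot.get_calibration("scene")
P=np.array([(-28,-50,14),(28,-50,14),(-28,50,14),(28,50,14),(-28,-50,-14),(28,-50,-14),(28,50,-14)],float)
uv=np.array([(135,170),(187,230),(220,175),(275,230),(110,205),(175,265),(262,258)])/4.444+[305,150]
K=np.array([[c["fx"],0,c["cx"]],[0,c["fy"],c["cy"]],[0,0,1.]])
V=np.diag([1,-1,-1,1])@np.array(c["view"])
r0=cv2.Rodrigues(V[:3,:3].copy())[0];t0=(V[:3,:3]@[570,150,40]+V[:3,3]).reshape(3,1)
ok,r,t=cv2.solvePnP(P,uv,K,None,r0.copy(),t0.copy(),True)
Rw=V[:3,:3].T@cv2.Rodrigues(r)[0];tw=V[:3,:3].T@(t.ravel()-V[:3,3])
e=cv2.projectPoints(P,r,t,K,None)[0][:,0]-uv
print(tw.round(),Rw.round(2).tolist(),np.abs(e).max())
# look at both faces
for l in(45,-45,-65):
    q=bot.solve_ik(*tcp([480,-230,170],l)); print(l,q)
E
```

```text
bar ((455.2855529785156, -215.4692840576172), (99.47599792480469, 27.616811752319336), 1.6055781841278076)
[540. 204. -42.] [[1.0, 0.04, -0.02], [-0.02, 0.83, 0.55], [0.03, -0.55, 0.83]] 1.4091854607399341
45 [-0.56209829  0.50826641  0.07072167 -0.64204243 -1.61255472  0.69649314]
-45 [ 0.27504096  0.22930465 -0.92830331  0.97659495 -0.9636939  -1.08091731]
-65 [ 0.35672433  0.40467504 -1.00731221  1.1507105  -1.19474576 -1.41079499]
```

```bash
python3 - <<'E'
from h import *
ptp([455,-215,220],0)
ptp([455,-195,155],45); a=bot.camera("wrist")[:,:,::-1]
ptp([455,-205,200],-50); b=bot.camera("wrist")[:,:,::-1]
cv2.imwrite("pics/faces.png",cv2.resize(np.hstack([a,b]),(800,300),interpolation=cv2.INTER_AREA));cv2.imwrite("pics/wa.png",a);cv2.imwrite("pics/wb.png",b)
print(bot.read_state()["t"])
E
```

```text
22.9
```

View pics/faces.png

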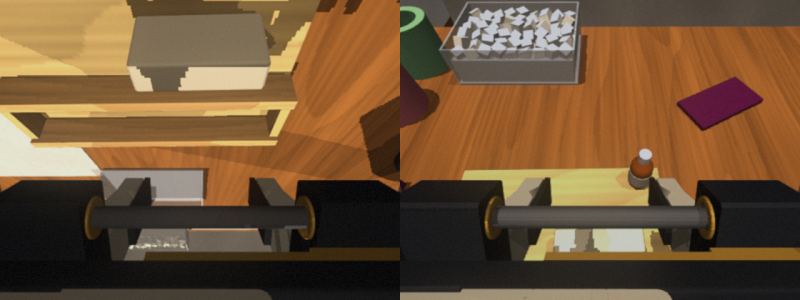

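In the left pane the picture is upside down. The bar's -y face is the grey area at about (200,40), and it is smooth and plain; the strip at (200,78) is its top edge. In the right pane the gripper hides the +y face, so I'll look again from further left.

```bash
python3 - <<'E'
from h import *
for g,l in(([455,-61,135],-65),([480,-61,150],-60),([455,-70,150],-55),([500,-65,150],-55)):
    if bot.solve_ik(*tcp(g,l)) is not None:
        ptp(g,l); print(g,l); break
a=bot.camera("wrist")[:,:,::-1]; cv2.imwrite("pics/wc.png",a)
b=cv2.imread("pics/top3.png")[215:300,325:410]
cv2.imwrite("pics/plus.png",np.hstack([cv2.resize(a,(400,300)),cv2.resize(b,(300,300),interpolation=cv2.INTER_CUBIC)]))
print(bot.read_state()["t"])
E
```

```text
[455, -61, 135] -65
23.625
```

View pics/plus.png

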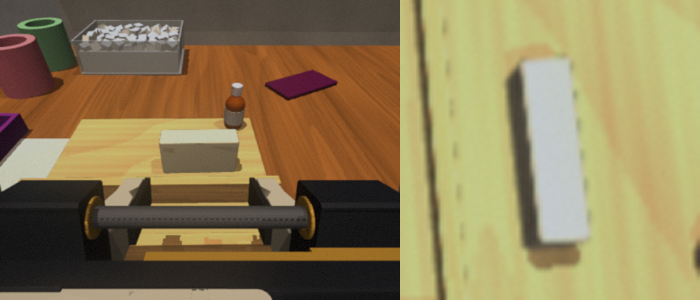

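In the left pane the +y face at about (200,155) also looks flat and plain, and the top crop shows no bump on either side. I'll confirm that from edge profiles, level the tilted tub bar, then take the second bar to the tub.

```bash
python3 - <<'E'
from h import *
a=cv2.imread("pics/wc.png",0); f=a[202:236,232:326].astype(float)
print("+y",f.mean(),f.std(),cv2.resize(f,(12,5),interpolation=cv2.INTER_AREA).round().tolist())
b=cv2.imread("pics/wa.png",0)[25:85,190:365].astype(float)
print("-y",b.mean(),b.std(),cv2.resize(b,(12,5),interpolation=cv2.INTER_AREA).round().tolist())
n=lambda g,l,y: bot.solve_ik(*tcp(g,l,y)) is not None
print([n([455,-215,z],0,np.radians(y)) for z in(46,150) for y in(91.6,-88.4)],n([580,150,48],-27,0),n([580,190,24],6,0),n([495,192,38],0,0))
# level the tub bar
ptp([540,0,260],0); ptp([580,150,150],-27); bot.move_gripper(68); f0=fz()
for z in range(130,47,-4):
    line([580,150,z],-27,0,80)
    if abs(fz()-f0)>5: print("contact",z,fz()-f0);break
else:
    bot.move_gripper(50,30); print("w",bot.read_state()["width"])
    line([580,165,130],-27,0,150); ptp([580,192,130],6); lower([580,192,24],6,0,100)
    bot.move_gripper(68); line([580,192,170],6,0,200)
print(bot.read_state()["t"])
E
```

```text
+y 98.08573216520651 4.00760031174237 [[103.0, 103.0, 104.0, 104.0, 103.0, 102.0, 101.0, 100.0, 98.0, 95.0, 94.0, 95.0], [95.0, 98.0, 102.0, 102.0, 101.0, 100.0, 100.0, 99.0, 99.0, 97.0, 95.0, 93.0], [101.0, 101.0, 101.0, 100.0, 99.0, 99.0, 98.0, 98.0, 98.0, 97.0, 97.0, 96.0], [100.0, 99.0, 99.0, 98.0, 98.0, 97.0, 97.0, 97.0, 96.0, 96.0, 95.0, 95.0], [99.0, 98.0, 98.0, 97.0, 96.0, 96.0, 95.0, 94.0, 94.0, 93.0, 93.0, 93.0]]
-y 112.01447619047619 2.8500927239560805 [[111.0, 110.0, 109.0, 109.0, 109.0, 110.0, 110.0, 110.0, 110.0, 111.0, 111.0, 111.0], [112.0, 111.0, 110.0, 110.0, 110.0, 110.0, 111.0, 111.0, 111.0, 111.0, 111.0, 111.0], [113.0, 112.0, 111.0, 111.0, 111.0, 111.0, 111.0, 112.0, 112.0, 112.0, 112.0, 112.0], [114.0, 112.0, 112.0, 112.0, 112.0, 113.0, 113.0, 113.0, 114.0, 114.0, 113.0, 113.0], [115.0, 114.0, 113.0, 113.0, 114.0, 114.0, 115.0, 115.0, 116.0, 116.0, 115.0, 115.0]]
[True, True, True, True] True True True
w 55.68258861023639
lower stop 1.0 dF 5.7 t 34.8917
36.2583
```

Both faces are smooth, so the second bar is plain as well and goes into the tub.

```bash
python3 - <<'E'
from h import *
yw=np.radians(91.6); g=[455,-215,46]
ptp([500,0,260],0); ptp([455,-215,150],0,yw); line(g,0,yw,120); bot.move_gripper(20,30)
s=bot.read_state(); print("w",s["width"],s["finger_force"],s["t"])
line([455,-215,200],0,yw,200); ptp([495,60,200],0); ptp([495,192,180],0); lower([495,192,38],0,0,100)
bot.move_gripper(38); line([495,192,180],0,0,200); ptp([450,-100,300],0)
a=bot.camera("scene")[:,:,::-1];b=bot.camera("top")[:,:,::-1]
cv2.imwrite("pics/end.png",np.hstack([cv2.resize(a[130:290,130:430],(450,240)),cv2.resize(b[120:320,90:290],(240,240))]))
print(bot.read_state()["t"])
E
```

```text
w 27.85411435443777 29.99723643064499 40.6833
lower stop -1.0 dF 13.5 t 47.1833
49.8333
```

View pics/end.png

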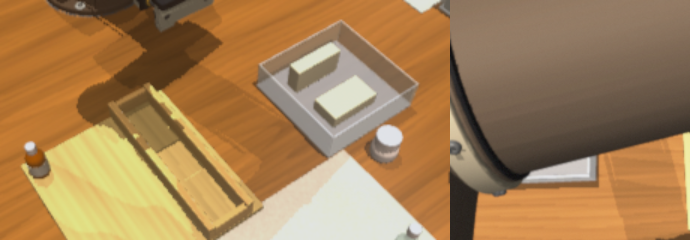

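Both bars now rest inside the tub: one lies flat at about (345,100), the other stands on its long edge at (314,67). The dropper and the jar are still standing. I'll hand the job in.

```bash
python3 -c "
from plant import bot
print(bot.close_job())"
```

```text
the job is handed in; nothing more can be done
None
```

I handed the job in at about 50 s with both bars in the tub, because neither showed a medallion; however, my first swing knocked the second bar off the rails onto the board (a likely breach of "do not drop"), and the first bar caught the tub rim and had to be regrasped and laid flat.

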